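# Close the spring-seated vial cell and hold it shut

## Task

A sample is to be read in the fibre-optic vial cell, the black housing in two halves: stand the white-capped vial upright on the sprung seat in the lower half, setting it down without dropping it, and let go of it. Then put the upper half over the vial onto the two dowels, orange dot to orange dot, and press it down against the seat's spring until the two halves meet with no gap, firmly but without forcing them. Finish while still holding the halves pressed together (do not let go), and leave the black-capped vials, the glass dish and the calculator where they are.

Things in the scene. Friction and masses are not known exactly. Their poses are not given: they have to be found in the camera images.
- cell: lower half, fixed to the bench: black block 64 (x) x 108 (y) mm on a grey flange 88 x 146 x 8 mm; its flat upper (parting) face is 36 mm above the bench. Vertical bore of 38 mm diameter in the middle, sprung seat inside. Orange dots at the +y end: on the flange and by the large dowel. Capped fibre ports stick out 13 mm from both long sides, 24 mm up. Origin: centre of the underside, z up
- seat (a joint): travel of the sprung seat (flat aluminium disc, 36 mm diameter) in m: 0 = up at its stop, grows as it is pushed down. Its spring gives about 6.6 N at 0 and 1.1 N more per mm. Closed over the vial it reads 0.005 (12 N); left to its weight the upper half stands 5 mm open
- seat_top (a point): centre of the seat's upper surface when up: on the cell's axis, 16 mm above the bench, 20 mm below the parting face
- dowel_large (a point): tip of the large upright steel dowel, 12 mm diameter, at +40 mm along the cell's y; it rises 20 mm above the parting face, the last 8 mm tapered to a 4 mm tip
- dowel_small (a point): tip of the small upright steel dowel, 9 mm diameter, at -40 mm along the cell's y; same height and taper
- hood: upper half, loose, about 0.3 kg, standing on the bench open side down: black block 64 (x) x 108 (y) x 48 mm with a grip bar on top (78 mm in all). Below, in the middle, a cavity for the vial, 46 mm diameter, 40 mm deep. Orange dot on its top at the +y end. Origin: centre of its underside, z up. Closed, its origin is 36 mm above the cell's origin and all axes agree
- bore_large (a point): mouth of the large dowel bore (13.5 mm diameter, 40 mm deep) in the hood's underside, at +40 mm along the hood's y
- bore_small (a point): mouth of the small dowel bore (10.5 mm diameter, 40 mm deep) in the hood's underside, at -40 mm along the hood's y
- grip (a point): middle of the grip bar, on the hood's axis, 67 mm above its underside; the bar is grey metal with ribbed black rubber sides, 28 mm wide along x, 60 mm long along y, and rises 30 mm from the hood's flat top
- vial_white: the vial to be read: clear glass with a white cap, 27 mm in diameter, 65 mm tall, standing upright on the bench; origin at the centre of its underside, z up; about 20 g
- vial_black_a: bystander: black-capped vial, 23 mm in diameter, 56 mm tall, upright; origin under its centre
- vial_black_b: bystander: another black-capped vial, 23 mm in diameter, 56 mm tall, upright; origin under its centre
- dish: bystander: covered glass petri dish, 96 mm in diameter, 22 mm high; origin under its centre
- pocket_calculator: bystander: white desk calculator, 200 (x) x 102 (y) x 32 mm; origin under its centre

How it is judged:
By the outcome, as a careful person would: the job done as asked, in the order asked, and still so for the second after the job is handed in, while the arm keeps its last pose, push and grip.
It also fails if it takes over 51 s, if anything falls off the work surface, if the arm or the gripper's body presses on something with over 40 N, if the wrist force passes 120 N, or if a joint passes its speed limit or range.

## Robot

A 6-joint arm with a two-finger parallel gripper is mounted at the origin on a cart in front of the work surface, level with it; the furniture and walls round the work are solid. World frame = base frame: x ahead of the robot, y to its left, z up, the work surface at z = 0. Lengths are in m, angles in rad, forces in N, time in s.
With the tool pointing down it reaches from about 0.35 to 0.725 m from the base axis. Payload 6 kg.
Tool frame: the origin (TCP) lies on the centre line of the jaws, within the pads' length; the fingertips stand 14 mm ahead of it and the grasp point (between the pads) lies 5 mm behind it (manip.tip_reach is the z of the fingertips in the tool frame, in m); z points along the fingers, y is the line along which they close (so a half turn about z gives the same grasp; the last joint's range is limited). The gripper opens to 85 mm and grips with 20 to 120 N. Pads are 22 mm wide; open, the fingers measure 114 mm over their backs; the gripper's body (76 mm by 85 mm) begins 54 mm behind the grasp point. The pads swing forward as they close: fully open they stand 13 mm farther back than shut.
Start: joints at [1.581, 0.04, 0.085, 0, -1.615, -0.334], TCP at [0.191, 0.569, 0.245] pointing down, gripper open.
Joint ranges: [-2.56, 2.56], [-1.29, 2.01], [-1.08, 1.49], [-3.29, 1.98], [-2.81, -0.18], [-2.99, 2.99]. Speed limits (rad/s): [2.57, 2.57, 3.01, 3.14, 3.14, 3.14].

## Interface

Orientations are given as a 3x3 rotation matrix whose columns are the frame's x, y, z axes.
In Python, from rig import manip gives the robot as it stands.
- The arm moves only by the shell command python3 nudge.py [FORCE], which reads ROWS from standard input. ROWS is 1 to 20 rows, one to a line, with the numbers parted by spaces; each row has 7 numbers: a rotation vector rx, ry, rz in rad, then dx, dy, dz in m, then the finger opening in m; each row shifts and turns the commanded pose from where the row before left it, along the tool's axes as they then stand; what a row does not reach is not made up. A row lasts 1/10 s, in which the tool goes at most 0.05 m and 0.15 rad, less where a joint would pass 70% of its speed; a pose out of reach is approached as far as the arm can. The fingers move at their own pace and stop on an object; FORCE is the grip in N (left out, the last holds). Time passes only in rows, so rows that do not move let the fingers close. It prints the time, the measured TCP pose, the force, the opening and the grip force at its end. Input that does not fit is refused with a message, and nothing moves.
- manip.sense(): the state, without advancing time (a new reading comes with each control period).
- manip.capture(name): name is "scene" or "top" or "wrist"; returns a dict with "img" (480x640x3 uint8, red, green, blue), "K" (3x3 intrinsics, pixels), "rvec" (rotation vector, rad) and "tvec" (3), from world to camera coordinates, as OpenCV has them. Camera axes: x right, y down, z forward; pixel columns grow to the right and rows downward; lengths in m; the calibration is good to about 2 mm. A picture is of the moment at which its call begins. There is no depth.
- manip.sign_off(): hands the job in; it is judged then, once.
The state is a dict: "time": time; "joint_pos": joint angles; "dq": joint speeds; "joint_torque": joint torques, N m; "eef_pos": TCP position; "tcp_rot": TCP orientation; "force": force on the tool from outside, world axes, zero at the start; "torque": the same for the moment, N m; "gripper_width": finger opening in m; "finger_force": force on a finger pad.
Only numpy, scipy, OpenCV 4.12 (cv2) and the standard library are available. Lean on these libraries where they do the work, as an engineer would, in place of code of your own. Each camera call takes 0.05 s, during which the arm holds its last target. There are 200 camera calls.

## Working session

There is one attempt and no reset: what is moved stays moved. The work goes in short steps, Python scripts to look and compute and a shell command to move; the robot and the scene stay as the last step left them, time stands still between calls to the robot, and variables do not carry over. Pictures are saved under pics/ and viewed, at most 11 in all, crops included, and the job is handed in when it is done.

```bash
ls; mkdir -p pics
cat > h.py <<'E'
import numpy as np, cv2
from rig import manip
def cap(n,f):
    c=manip.capture(n); cv2.imwrite('pics/'+f+'.png',c['img'][:,:,::-1]); np.savez('pics/'+f+'.npz',**c); return c
def load(f): return np.load('pics/'+f+'.npz')
def ray(c,u,v,z):
    R=cv2.Rodrigues(c['rvec'])[0]; o=-R.T@c['tvec'].ravel(); d=R.T@np.linalg.inv(c['K'])@[u,v,1]
    return o+d*(z-o[2])/d[2]
def proj(c,p): return cv2.projectPoints(np.array(p,float).reshape(-1,3),c['rvec'],c['tvec'],c['K'],None)[0].reshape(-1,2)
E
python3 - <<'E'
from h import *
for n in ['scene','top','wrist']: cap(n,n+'1')
s=manip.sense(); print(s['time'],s['eef_pos'],s['tcp_rot'],s['gripper_width'],s['force'])
E
```

```text
nudge.py
pics
rig.py
0.15 [0.19076693 0.56861379 0.24449085] [[ 9.48035630e-01 -3.18163999e-01 -3.38059618e-04]
 [-3.18164157e-01 -9.48034637e-01 -1.37696517e-03]
 [ 1.17608518e-04  1.41297050e-03 -9.99998995e-01]] 0.08531845695075939 [-0.22960086  0.39729143  0.55199909]
```

View pics/top1.png

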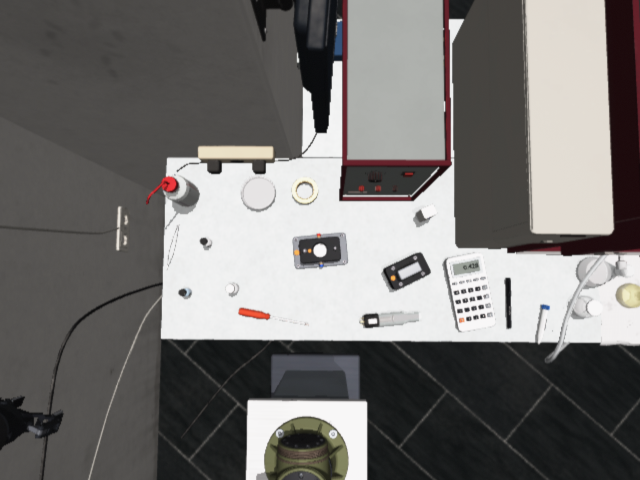

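View pics/scene1.png

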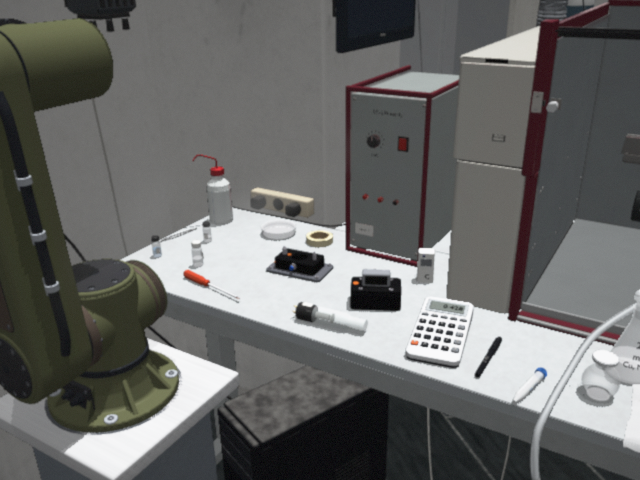

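The top view shows the cell at (320,250), hood at (405,272), white vial at (232,288), black vials at (205,243) and (185,293), dish at (258,193). I'll enlarge it.

Run:
```python
from h import *
c=load('top1'); i=c['img'][:,:,::-1]
a=cv2.resize(i[225:310,170:330],None,fx=5,fy=5,interpolation=cv2.INTER_CUBIC)[:, :800]
b=cv2.resize(i[225:300,285:445],None,fx=5,fy=5,interpolation=cv2.INTER_CUBIC)
b=b[:, :]; a=a[175:,:]
cv2.imwrite('pics/cropA.png',np.vstack([a[:225],b[:375]]))
for n,u,v,z in [('vial',232,288,.06),('cell',320,250,.036),('hood',405,272,.06),('dish',258,193,.02),('ba',205,243,.05),('bb',185,293,.05)]: print(n,ray(c,u,v,z))
R=cv2.Rodrigues(c['rvec'])[0];print(-R.T@c['tvec'].ravel(),R)
```

```text
vial [0.44964482 0.19330865 0.06      ]
cell [ 0.55101321 -0.03392507  0.036     ]
hood [ 0.49366567 -0.25481358  0.06      ]
dish [0.70637332 0.13611545 0.02      ]
ba [0.56716631 0.26936234 0.05      ]
bb [0.43563226 0.31860475 0.05      ]
[ 0.4748358  -0.06531931  1.304593  ] [[ 0.00598128 -0.99983824 -0.01696199]
 [-0.99687469 -0.00462565 -0.07886351]
 [ 0.07877229  0.01738069 -0.99674111]]
```

View pics/cropA.png

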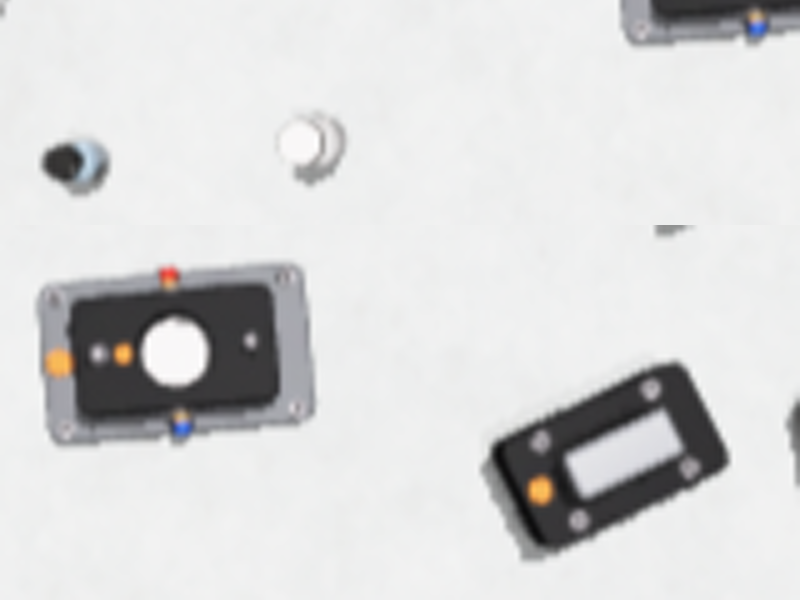

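View pics/wrist1.png

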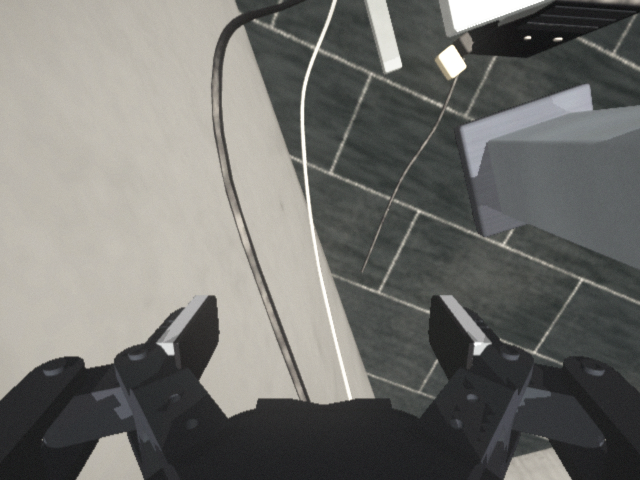

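The crop shows: vial cap centre (300,141); dowels at (99,354) and (251,341), bore centre (175,352); hood screws (541,440),(652,390),(690,467),(580,520), dot at (540,490). The wrist view shows the camera's up direction opens away from the fingers.

```bash
python3 - <<'E'
from h import *
c=load('top1')
A=lambda x,y:(170+(x+.5)/5-.5,225+(y+175.5)/5-.5)
B=lambda x,y:(285+(x+.5)/5-.5,225+(y-224.5)/5-.5)
v=ray(c,*A(300,141),.065); print('vial',v)
L=ray(c,*B(99,354),.056);S=ray(c,*B(251,341),.056);print('cell',L,S,(L+S)/2,np.linalg.norm(L-S),ray(c,*B(175,352),.03))
d=L-S;print('cell yaw',np.degrees(np.arctan2(-d[0],d[1])))
P=[ray(c,*B(*p),.048) for p in [(541,440),(652,390),(690,467),(580,520)]]
print('hood',np.mean(P,0)); d=(P[0]+P[3]-P[1]-P[2])/2;print(np.degrees(np.arctan2(-d[0],d[1])))
print('griptop',ray(c,*B(624.5,454.5),.078),'dot',ray(c,*B(540,490),.048))
w=load('wrist1');s=manip.sense();R=cv2.Rodrigues(w['rvec'])[0];o=-R.T@w['tvec'].ravel()
T=s['tcp_rot'];print('cam in tool',T.T@(o-s['eef_pos']),T.T@R.T, w['K'], manip.tip_reach)
E
echo '0 0 0 0.0364 0.0268 0.0045 0.085
0 0 0 0.0364 0.0268 0.0045 0.085
0 0 0 0.0364 0.0268 0.0045 0.085
0 0 0 0.0364 0.0268 0.0045 0.085
0 0 0 0.0364 0.0268 0.0045 0.085
0 0 0 0.0364 0.0268 0.0045 0.085
0 0 0 0.0364 0.0268 0.0045 0.085
0 0 0 0.0364 0.0268 0.0045 0.085
0 0 0 0.0364 0.0268 0.0045 0.085
0 0 0 0.0364 0.0268 0.0045 0.085
0 0 0 0 0 0 0.085
0 0 0 0 0 0 0.085' | python3 nudge.py 20
python3 - <<'E'
from h import *
w=cap('wrist','w2'); sc=load('scene1')['img'][:,:,::-1]
s=cv2.resize(sc[205:285,140:240],None,fx=3.2,fy=4,interpolation=cv2.INTER_CUBIC)
i=w['img'][:,:,::-1].copy()
out=np.zeros((480,800,3),np.uint8); out[:,:480]=i[:,80:560]; out[:320,480:]=s[:320,:320]
cv2.imwrite('pics/w2c.png',out)
print(proj(w,[[.4502,.1985,.065],[.4502,.1985,0]]))
E
```

```text
time: 1.35
eef_pos: [0.451, 0.1979, 0.1999]
tcp_rot: [[0.947, -0.321, -0.001], [-0.321, -0.947, -0.0], [-0.001, 0.001, -1.0]]
force: [0.1, 0.5, 0.7]
gripper_width: 0.0851
finger_force: 0.0
[[324.97526102 232.47888264]
 [324.71806748 215.00817925]]
```

View pics/w2c.png

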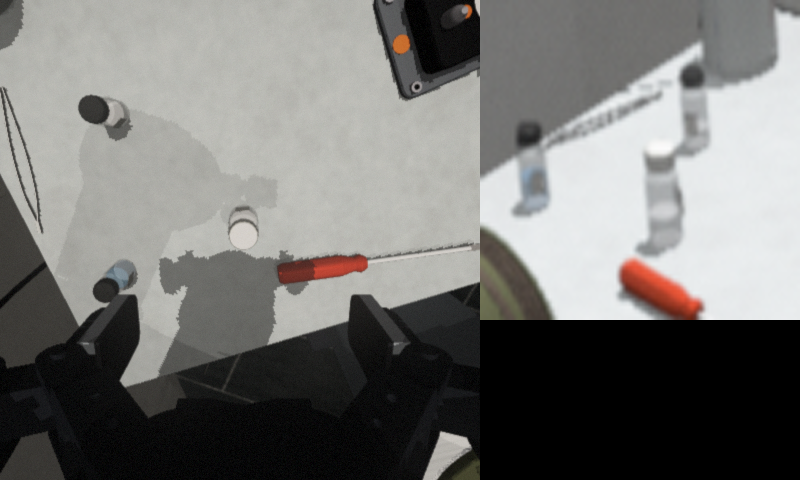

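The wrist view shows the white cap centred at (323,234) full-frame, black vials well clear, screwdriver handle clear; cap takes the top ~17 mm.

Run:
```python
from h import *
w=load('w2');s=manip.sense();p=ray(w,323,234,.065);print(p, s['tcp_rot'].T@(p-s['eef_pos']))
```

```text
[0.44954149 0.20032327 0.065     ] [-0.00152508 -0.00117313  0.13511851]
```

```bash
echo '0 0 0 -0.001 -0.001 0.04 0.085
0 0 0 0 0 0.04 0.085
0 0 0 0 0 0.04 0.085
0 0 0 0 0 0.03 0.06
0 0 0 0 0 0.011 0.05
0 0 0 0 0 0 0.04
0 0 0 0 0 0 0.03
0 0 0 0 0 0 0.02
0 0 0 0 0 0 0.02
0 0 0 0 0 0 0.02
0 0 0 0 0 0 0.02' | python3 nudge.py 25
```

```text
time: 2.5
eef_pos: [0.4511, 0.2012, 0.0416]
tcp_rot: [[0.948, -0.318, 0.003], [-0.318, -0.948, 0.003], [0.002, -0.003, -1.0]]
force: [-2.0, 2.4, 6.3]
gripper_width: 0.026
finger_force: 25.4
```

```bash
echo '0 0 0 0 0 -0.01 0.02
0 0 0 0 0 -0.03 0.02
0 0 0 0 0 -0.03 0.02
0 0 0 0 0 0 0.02
0 0 0 0 0 0 0.02
0 0 0 0 0 0 0.02' | python3 nudge.py
python3 - <<'E'
from h import *
cap('wrist','w3');c=cap('scene','s3')
p=manip.sense()['eef_pos'];u,v=proj(c,p)[0].astype(int);print(u,v)
i=c['img'][:,:,::-1][v-50:v+50,u-50:u+50];o=np.zeros((480,800,3),np.uint8)
o[:400,:400]=cv2.resize(i,(400,400),interpolation=cv2.INTER_CUBIC)
o[:300,400:]=cv2.resize(load('w3')['img'][:,:,::-1],(400,300));cv2.imwrite('pics/s3c.png',o)
E
```

```text
time: 3.1
eef_pos: [0.4496, 0.1998, 0.1085]
tcp_rot: [[0.948, -0.318, -0.001], [-0.318, -0.948, -0.001], [-0.001, 0.001, -1.0]]
force: [-0.4, 0.2, -0.4]
gripper_width: 0.0265
finger_force: 25.1
194 224
```

View pics/s3c.png

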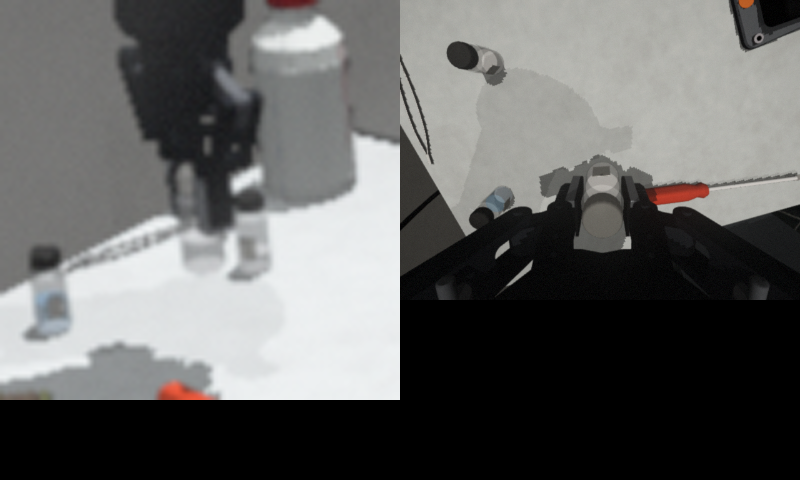

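Scene and wrist views show the vial held upright between the pads, bystanders untouched. Move above the cell.

```bash
echo '0 0 0 0.0285 0.0314 -0.007 0.02
0 0 0 0.0285 0.0314 -0.007 0.02
0 0 0 0.0285 0.0314 -0.007 0.02
0 0 0 0.0285 0.0314 -0.007 0.02
0 0 0 0.0285 0.0314 -0.007 0.02
0 0 0 0.0285 0.0314 -0.007 0.02
0 0 0.1446 0 0 0 0.02
0 0 0.1446 0 0 0 0.02
0 0 0.1446 0 0 0 0.02
0 0 0.1446 0 0 0 0.02
0 0 0.1446 0 0 0 0.02
0 0 0.1446 0 0 0 0.02
0 0 0.1446 0 0 0 0.02
0 0 0.1446 0 0 0 0.02
0 0 0 0 0 0 0.02
0 0 0 0 0 0 0.02' | python3 nudge.py
python3 - <<'E'
from h import *
w=cap('wrist','w4')
for p in [[.5522,-.0333,.036],[.5486,.00635,.056],[.5558,-.0730,.056]]: print(proj(w,p))
E
```

```text
time: 4.8
eef_pos: [0.552, -0.0329, 0.1507]
tcp_rot: [[0.094, -0.996, -0.001], [-0.996, -0.094, -0.0], [0.0, 0.001, -1.0]]
force: [0.4, -0.6, -0.4]
gripper_width: 0.0259
finger_force: 25.0
[[323.23351116 236.29860409]]
[[323.04263725 299.89168226]]
[[323.48970912 183.32285739]]
```

View pics/w4.png

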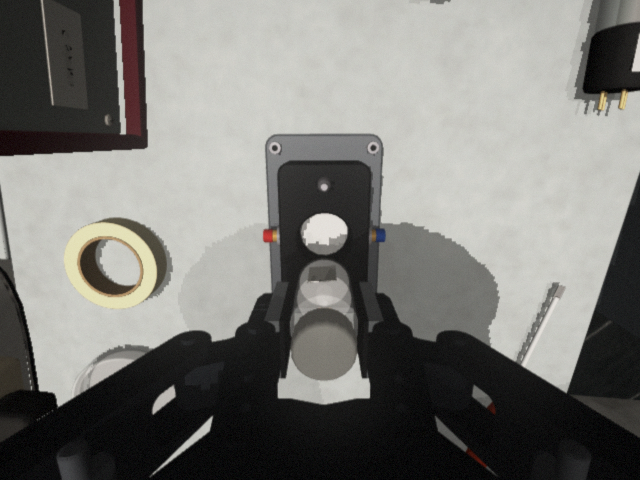

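The wrist view shows the cell below: small dowel tip at (324,187), bore visible from rows 212–254 centred col 325, flange corner screws at (275,148),(373,148).

Run:
```python
from h import *
w=load('w4');S=ray(w,324,187,.056);print('S',S)
a=np.radians(5.18);ey=np.array([-np.sin(a),np.cos(a),0]);print('cell from S',S+.04*ey)
m=[ray(w,u,148,.008) for u in(275,373)];print('screws',m,(m[0]+m[1])/2, np.degrees(np.arctan2(*(m[1]-m[0])[[1,0]])))
o=np.array([.552,-.033,0])
for y,z in[(-.019,.036),(-.018,.016),(.018,.016),(.019,.036)]: print(y,z,proj(w,o+y*ey+[0,0,z]))
p=ray(w,265,236,.024);q=ray(w,384,236,.024);print('ports',(p+q)/2,np.linalg.norm(p-q))
```

```text
S [ 0.55526472 -0.0707435   0.056     ]
cell from S [ 0.55165332 -0.03090686  0.056     ]
screws [array([ 0.59340883, -0.08982776,  0.008     ]), array([ 0.52112674, -0.09665922,  0.008     ])] [ 0.55726778 -0.09324349  0.008     ] -174.60094975486834
-0.019 0.036 [[323.58091058 210.42851795]]
-0.018 0.016 [[323.5341316  206.57681203]]
0.018 0.016 [[323.35070929 252.19052479]]
0.019 0.036 [[323.37113157 261.97642414]]
ports [ 0.55095737 -0.03034687  0.024     ] 0.08874347022888945
```

```bash
echo '0 0 0 -0.001 0 0.03 0.02
0 0 0 0 0 0.03 0.02
0 0 0 0 0 0.02 0.02
0 0 0 0 0 0.01 0.02
0 0 0 0 0 0 0.02
0 0 0 0 0 0 0.02' | python3 nudge.py
```

```text
time: 5.45
eef_pos: [0.5528, -0.0319, 0.0625]
tcp_rot: [[0.091, -0.996, 0.001], [-0.996, -0.091, -0.0], [0.001, -0.001, -1.0]]
force: [-0.2, 1.0, 0.7]
gripper_width: 0.0266
finger_force: 25.0
```

```bash
echo '0 0 0 0 0 0.001 0.02
0 0 0 0 0 0.001 0.02
0 0 0 0 0 0 0.02
0 0 0 0 0 0 0.02' | python3 nudge.py
```

```text
time: 5.85
eef_pos: [0.5523, -0.0318, 0.0596]
tcp_rot: [[0.09, -0.996, 0.0], [-0.996, -0.09, -0.0], [0.0, -0.0, -1.0]]
force: [0.0, -0.2, 0.1]
gripper_width: 0.0267
finger_force: 25.0
```

```bash
for i in 1 2 3; do echo '0 0 0 0 0 0.001 0.02
0 0 0 0 0 0 0.02
0 0 0 0 0 0 0.02' | python3 nudge.py | egrep 'eef|^force'; done
```

```text
eef_pos: [0.5521, -0.0319, 0.0583]
force: [-0.1, 0.1, -0.8]
eef_pos: [0.5523, -0.0319, 0.0576]
force: [-0.3, -0.1, 1.6]
eef_pos: [0.5523, -0.0319, 0.0574]
force: [-2.7, 0.9, 6.4]
```

```bash
echo '0 0 0 0 0 0 0.03
0 0 0 0 0 0 0.035
0 0 0 0 0 0 0.045
0 0 0 0 0 0 0.055
0 0 0 0 0 0 0.06
0 0 0 0 0 -0.02 0.06
0 0 0 0 0 -0.04 0.06
0 0 0 0 0 -0.04 0.085
0 0 0 0 0 -0.045 0.085
0 0 0 0 0 0 0.085
0 0 0 0 0 0 0.085' | python3 nudge.py
python3 - <<'E'
from h import *
w=cap('wrist','w5')
o=np.array([.552,-.032,0])
print(proj(w,o+[0,0,.081]))
T=np.array([[.09,-.996],[-.996,-.09]]);
E
```

```text
time: 7.85
eef_pos: [0.5527, -0.0316, 0.2026]
tcp_rot: [[0.09, -0.996, 0.003], [-0.996, -0.09, 0.001], [-0.001, -0.003, -1.0]]
force: [0.1, 0.4, -1.0]
gripper_width: 0.085
finger_force: 0.0
[[325.05659305 233.76346126]]
```

View pics/w5.png

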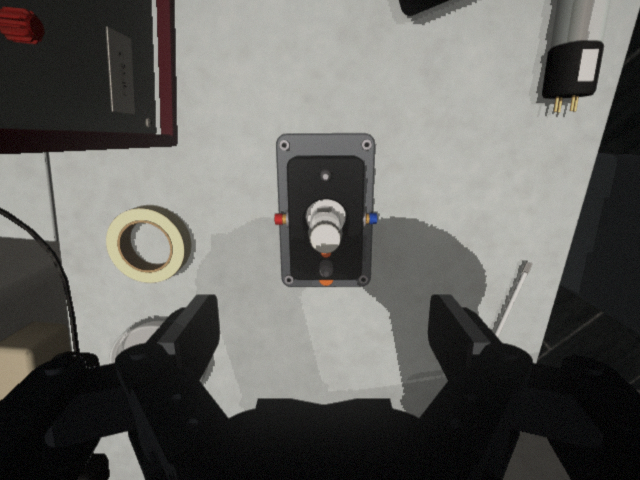

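The wrist view shows the vial standing upright in the bore (cap (325,236)), dowel tips at (325,175) and (326,267), flange screws (284,145),(366,145),(363,281),(289,280).

```bash
python3 - <<'E'
from h import *
w=load('w5');S=ray(w,325,175,.056);L=ray(w,326,267,.056);d=L-S
print('dowels mid',(S+L)/2,np.linalg.norm(d),np.degrees(np.arctan2(-d[0],d[1])))
m=np.array([ray(w,u,v,.008) for u,v in[(284,145),(366,145),(363,281),(289,280)]]);d=m[2]+m[3]-m[0]-m[1]
print('screws mid',m.mean(0),np.degrees(np.arctan2(-d[0],d[1])))
E
echo '0 0 0 0.0452 0.0151 0 0.085
0 0 0 0.0452 0.0151 0 0.085
0 0 0 0.0452 0.0151 0 0.085
0 0 0 0.0452 0.0151 0 0.085
0 0 0 0.0452 0.0151 0 0.085
0 0 -0.1167 0 0 0 0.085
0 0 -0.1167 0 0 0 0.085
0 0 -0.1167 0 0 0 0.085
0 0 0 0 0 0 0.085
0 0 0 0 0 0 0.085' | python3 nudge.py
python3 -c "
from h import *
cap('wrist','w6')"
```

```text
dowels mid [ 0.55181791 -0.03448467  0.056     ] 0.07500768709070509 5.878203073967103
screws mid [ 0.55119768 -0.02932261  0.008     ] 5.692411717465353
time: 8.9
eef_pos: [0.497, -0.2636, 0.2002]
tcp_rot: [[0.423, -0.906, -0.002], [-0.906, -0.423, 0.0], [-0.001, 0.002, -1.0]]
force: [1.0, -0.1, -0.1]
gripper_width: 0.0846
finger_force: 0.0
```

View pics/w6.png

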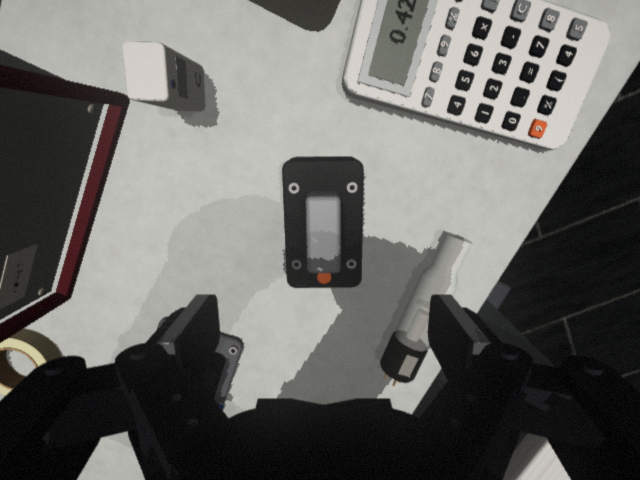

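Hood directly below: screws (294,188),(352,188),(352,264),(297,265), orange dot (324,278) on the robot-left (+y) side; grip bar upright (306–341, 194–273).

Run:
```python
from h import *
w=load('w6');s=manip.sense()
m=np.array([ray(w,u,v,.048) for u,v in[(294,188),(352,188),(352,264),(297,265)]]);d=m[2]+m[3]-m[0]-m[1]
print(m.mean(0),np.degrees(np.arctan2(-d[0],d[1])),[np.linalg.norm(m[i]-m[i-1]) for i in range(4)])
g=np.array([ray(w,u,v,.078) for u,v in[(306,194),(340,194),(341,273),(307,273)]]);print('grip',g.mean(0),[np.linalg.norm(g[i]-g[i-1]) for i in range(4)])
D=ray(w,324,278,.048);d=D-m.mean(0);print('dot',D,np.degrees(np.arctan2(-d[0],d[1])))
for p in (m.mean(0),g.mean(0)): print('tool',s['tcp_rot'].T@(p-s['eef_pos']))
# edge fit of hood block outline yaw
```

```text
[ 0.49616453 -0.26133134  0.048     ] 26.16404537791041 [np.float64(0.0645725368227295), np.float64(0.04582005183466017), np.float64(0.06369860058307564), np.float64(0.04616724626202913)]
grip [ 0.4972041  -0.26297452  0.078     ] [np.float64(0.05981623548607713), np.float64(0.024096089694301208), np.float64(0.05984142549575008), np.float64(0.025658650011577685)]
dot [ 0.47724322 -0.2213671   0.048     ] 25.335503890292827
tool [-0.00229145 -0.0002543   0.1524853 ]
tool [-0.00038454 -0.000466    0.12248364]
```

```bash
echo '0 0 0 -0.0013 -0.0003 0.04 0.085
0 0 0 0 0 0.04 0.085
0 0 0 0 0 0.035 0.085
0 0 0 0 0 0.02 0.085
0 0 0 0 0 0 0.06
0 0 0 0 0 0 0.05
0 0 0 0 0 0 0.04
0 0 0 0 0 0 0.03
0 0 0 0 0 0 0.02
0 0 0 0 0 0 0.02
0 0 0 0 0 0 0.02
0 0 0 0 0 0 0.02' | python3 nudge.py 80
```

```text
time: 10.15
eef_pos: [0.4976, -0.2629, 0.0684]
tcp_rot: [[0.426, -0.905, 0.002], [-0.905, -0.426, -0.001], [0.002, -0.001, -1.0]]
force: [-2.6, 0.1, 6.0]
gripper_width: 0.0268
finger_force: 79.7
```

```bash
echo '0 0 0 0 0 -0.02 0.02
0 0 0 0 0 -0.04 0.02
0 0 0 0 0 -0.05 0.02
0 0 0 0 0 0 0.02
0 0 0 -0.0371 -0.0296 0 0.02
0 0 0 -0.0371 -0.0296 0 0.02
0 0 0 -0.0371 -0.0296 0 0.02
0 0 0 -0.0371 -0.0296 0 0.02
0 0 0 -0.0371 -0.0296 0 0.02
0 0 0.115 0 0 0 0.02
0 0 0.115 0 0 0 0.02
0 0 0.115 0 0 0 0.02
0 0 0 0 0 0 0.02
0 0 0 0 0 0 0.02
0 0 0 0 0 0 0.02' | python3 nudge.py
python3 - <<'E'
from h import *
w=cap('wrist','w7');c=cap('scene','s7');t=cap('top','t7')
i=w['img'][:,:,::-1][100:400,160:480]
u,v=proj(c,[.5515,-.0315,.08])[0].astype(int)
j=cv2.resize(c['img'][:,:,::-1][v-60:v+40,u-50:u+50],(400,400),interpolation=cv2.INTER_CUBIC)
o=np.zeros((400,800,3),np.uint8);o[:375,:400]=cv2.resize(i,(400,375));o[:,400:]=j;cv2.imwrite('pics/s7c.png',o);print(u,v)
E
```

```text
time: 11.65
eef_pos: [0.5518, -0.0316, 0.1761]
tcp_rot: [[0.097, -0.995, -0.0], [-0.995, -0.097, 0.0], [-0.0, 0.0, -1.0]]
force: [0.3, -0.6, -4.0]
gripper_width: 0.0265
finger_force: 80.2
298 239
```

View pics/s7c.png

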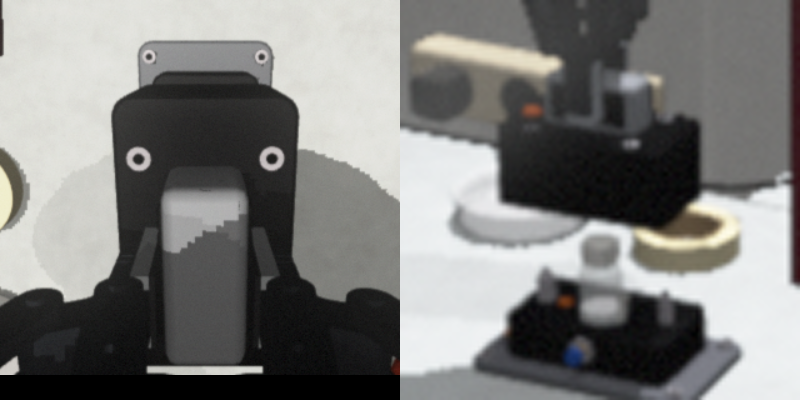

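The pictures show the hood held level, orange dots on the same side, right above the vial and cell; hood screws at full-frame (271,226),(378,226), flange screws (279,145.5),(369.5,145).

Run:
```python
from h import *
w5=load('w5');w=load('w7')
m=np.array([ray(w5,u,v,.008) for u,v in[(284,145),(366,145),(363,281),(289,280)]]);hy=np.linalg.norm(m[2]+m[3]-m[0]-m[1])/4;print('hy',hy)
a=np.radians(5.4);ey=np.array([-np.sin(a),np.cos(a),0])
f=(ray(w,279.2,145.6,.008)+ray(w,369.6,144.8,.008))/2;print('cell',f+hy*ey, f+.064*ey)
for z in(.154,.1557,.157):
  A,B=ray(w,271.2,226.4,z),ray(w,377.6,226.4,z);h=(A+B)/2
  print('hood',h+.032*ey,np.linalg.norm(A-B))
```

```text
hy 0.06414472659555313
cell [ 0.55109055 -0.02959259  0.008     ] [ 0.55110417 -0.02973667  0.008     ]
hood [ 0.55140639 -0.02987883  0.154     ] 0.04642452377868968
hood [ 0.55145208 -0.0302922   0.1557    ] 0.045899343266033454
hood [ 0.55148702 -0.03060831  0.157     ] 0.04549773463870807
```

```bash
echo '0 0 0 0 0 0.03 0.02
0 0 0 0 0 0.018 0.02
0 0 0 0 0 0 0.02
0 0 0 0 0 0 0.02' | python3 nudge.py; for i in 1 2 3; do echo '0 0 0 0 0 0.002 0.02
0 0 0 0 0 0.002 0.02
0 0 0 0 0 0 0.02
0 0 0 0 0 0 0.02' | python3 nudge.py | egrep 'eef|^force'; done
```

```text
time: 12.2
eef_pos: [0.552, -0.0318, 0.129]
tcp_rot: [[0.096, -0.995, 0.0], [-0.995, -0.096, -0.001], [0.001, -0.0, -1.0]]
force: [0.4, -0.3, -2.8]
gripper_width: 0.0262
finger_force: 80.1
eef_pos: [0.552, -0.0315, 0.1247]
force: [1.0, 0.3, -3.6]
eef_pos: [0.5518, -0.0316, 0.1202]
force: [0.2, -1.1, -4.1]
eef_pos: [0.5518, -0.0316, 0.1162]
force: [-0.3, -0.9, -3.7]
```

```bash
for i in 1 2 3 4; do echo '0 0 0 0 0 0.002 0.02
0 0 0 0 0 0 0.02
0 0 0 0 0 0 0.02' | python3 nudge.py | egrep 'eef|^force'; done
```

```text
eef_pos: [0.5519, -0.0316, 0.1143]
force: [1.5, -1.1, -3.8]
eef_pos: [0.5519, -0.0316, 0.1123]
force: [1.0, -1.1, -4.2]
eef_pos: [0.5519, -0.0316, 0.1102]
force: [1.9, -1.5, -3.8]
eef_pos: [0.5522, -0.0316, 0.1092]
force: [-0.4, -0.8, 1.4]
```

```bash
for i in 1 2 3 4 5 6; do echo '0 0 0 0 0 0.001 0.02
0 0 0 0 0 0 0.02
0 0 0 0 0 0 0.02' | python3 nudge.py 100 | egrep 'eef|^force'; done
```

```text
eef_pos: [0.5522, -0.0316, 0.1081]
force: [-0.8, -1.3, 4.9]
eef_pos: [0.5522, -0.0316, 0.1069]
force: [0.4, -1.3, 5.6]
eef_pos: [0.5523, -0.0316, 0.1062]
force: [-0.3, -0.2, 6.4]
eef_pos: [0.5523, -0.0317, 0.1054]
force: [-0.2, -0.9, 6.6]
eef_pos: [0.5524, -0.0317, 0.1046]
force: [-1.6, -0.5, 7.7]
eef_pos: [0.5524, -0.0317, 0.1045]
force: [-3.6, 0.8, 11.7]
```

```bash
for i in 1 2 3; do echo '0 0 0 0 0 0.001 0.02
0 0 0 0 0 0 0.02
0 0 0 0 0 0 0.02' | python3 nudge.py | egrep 'time|eef|^force|rot'; done
python3 - <<'E'
from h import *
c=cap('scene','s8')
u,v=proj(c,[.5515,-.0315,.06])[0].astype(int)
cv2.imwrite('pics/s8c.png',cv2.resize(c['img'][:,:,::-1][v-50:v+50,u-50:u+50],(600,600),interpolation=cv2.INTER_CUBIC))
E
```

```text
time: 16.7
eef_pos: [0.5524, -0.0317, 0.1045]
tcp_rot: [[0.096, -0.995, 0.003], [-0.995, -0.096, -0.001], [0.001, -0.002, -1.0]]
force: [-7.6, 1.0, 16.5]
time: 17.0
eef_pos: [0.5524, -0.0317, 0.1044]
tcp_rot: [[0.096, -0.995, 0.003], [-0.995, -0.096, -0.001], [0.001, -0.003, -1.0]]
force: [-10.2, 1.5, 20.5]
time: 17.3
eef_pos: [0.5524, -0.0317, 0.1044]
tcp_rot: [[0.096, -0.995, 0.003], [-0.995, -0.096, -0.001], [0.001, -0.003, -1.0]]
force: [-12.6, 2.5, 25.1]
```

View pics/s8c.png

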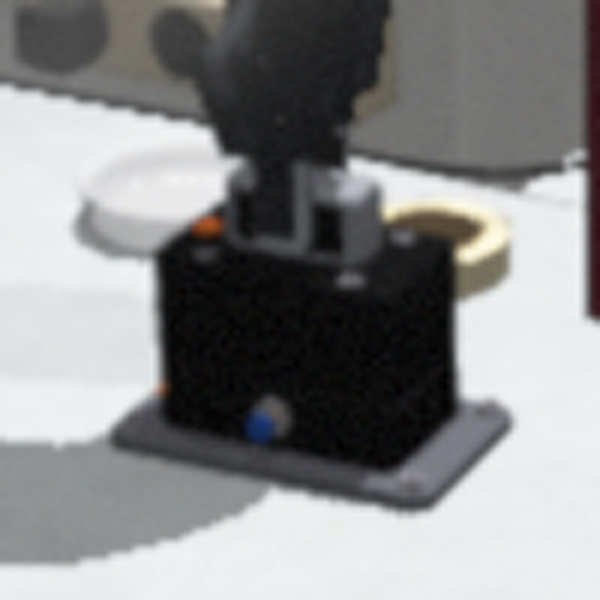

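The picture shows the halves flush with no gap and the dots on the same end. The TCP has stopped at 0.1044, the height expected when closed, with a 25 N push.

```bash
python3 -c "
from rig import manip
print(manip.sign_off())"
```

```text
the job is handed in; nothing more can be done
None
```

The job is handed in at about 17 s: the white-capped vial stands on the sprung seat, the upper half is closed over it dot to dot with no visible gap, and the arm is still holding it down with about 25 N; I kept clear of the black-capped vials, dish and calculator throughout.

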